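# Roll the boxed set to the end stop and put it in the tray

### The arm

A 6-joint arm with a two-finger parallel gripper is mounted at the origin on the work surface. World frame = base frame: x ahead of the robot, y to its left, z up, the work surface at z = 0. Lengths are in m, angles in rad, forces in N, time in s.
With the tool pointing down it reaches from about 0.35 to 0.8 m from the base axis. Payload 7.3 kg.
Tool frame: the origin (TCP) lies between the finger pads; the fingertips stand 25 mm ahead of it and the grasp point (between the pads) lies 6 mm ahead of it (r.tip_extent is the distance from the TCP to the fingertips, in m); z points along the fingers, y is the line along which they close (so a half turn about z gives the same grasp; the last joint's range is limited). The gripper opens to 85 mm and grips with 20 to 120 N. Pads are 22 mm wide; open, the fingers measure 114 mm over their backs; the gripper's body (76 mm by 85 mm) begins 54 mm behind the grasp point. The pads swing forward as they close: fully open they stand 13 mm farther back than shut.
Start: joints at [-0.146, 0.342, 1.524, -0, 1.275, -0.146], TCP at [0.525, 0, 0.256] pointing down, gripper open.
Joint ranges: [-2.53, 2.53], [-0.77, 2.02], [0.04, 2.7], [-1, 4.14], [0.28, 2.66], [-3.11, 3.11]. Speed limits (rad/s): [2.57, 2.57, 3.14, 3.14, 3.14, 3.14].

### API

Orientations are given as a unit quaternion [x, y, z, w].
In Python, from workcell import r, command_gripper, optics gives the robot as it stands. The module is installed in compiled form; this text tells all that it offers. Calls block until the motion is done:
- r.reach(position, orientation): joint-space move of the TCP to a pose.
- r.move_straight(position, orientation=None, speed=0.15, max_force=None): straight line of the TCP; orientation=None keeps the orientation; speed is the mean speed in m/s. With max_force (N) it stops when the force on the tool has changed by that much, and returns True; else False.
- r.movej(angles): joint-space move.
- command_gripper(opening, force=None): finger opening in m; force is the grip in N (None keeps the last); returns when the fingers have stopped.
- r.hold(seconds).
- r.solve_ik(position, orientation): joint angles nearest the present ones, or None.
- r.read_state(): the state.
- optics.get_image(name): name is "scene" or "side" or "wrist"; returns (picture, depth): 480x640x3 uint8, red, green, blue; 480x640 float32, m along the optical axis (not along the pixel's ray), 0 where there is no reading.
- optics.camera_model(name): a dict with "K" (3x3 intrinsics, pixels), "R" (3x3) and "t" (3): a world point X has camera coordinates R X + t; the wrist camera has in their place "tool_from_camera" (4x4, takes a point from camera to tool coordinates, whose origin is the TCP and whose axes are the flange's). Camera axes: x right, y down, z forward; pixel columns grow to the right and rows downward; lengths in m; the calibration is good to about 2 mm. A picture is of the moment at which its call begins: read the wrist's pose just before it. camera_model takes no time and is no camera call.
A pose or a line that the arm cannot do raises r.PlanningError and nothing moves.
- r.finish_job(): hands the job in; it is judged then, once.
The state is a dict: "time_s": time; "joint_positions": joint angles; "dq": joint speeds; "tau": joint torques, N m; "eef_pos": TCP position; "eef_rot": TCP orientation; "contact_force": force on the tool from outside, world axes, zero at the start; "torque": the same for the moment, N m; "grip_width": finger opening in m; "grip_force": force on a finger pad.
Only numpy, scipy, OpenCV 4.12 (cv2) and the standard library are available. Lean on these libraries where they do the work, as an engineer would, in place of code of your own. Each camera call takes 0.05 s, during which the arm holds its last target. There are 200 camera calls.

### The job

At the parcel end of the radio bench a carton stands on a short roller track: roll it along the rollers until it rests against the end stop, then lift it off and set it down gently, upright and flat, in the shallow wooden tray, not in the deep bin.

Things in the scene. Friction and masses are not known exactly. Their poses are not given: they have to be found in the camera images.
- carton_center (a point): Centre (half-way up) of the plain cardboard carton, the only one on the roller track: 60 mm wide (its x), 120 mm long (its y, along the track), 80 mm high, 0.25 to 0.5 kg, pale tape along its top. The rollers turn freely: a push of about 1 N rolls it and it coasts a little. The cube and the flat carton on the bench are bystanders.
- track_stop (a point): Middle of the end stop's face, at the height of the roller tops (50 mm above the bench). Axes: y along the level track, growing towards the stop; x across; z up. Rollers run from y = -380 mm to the stop. Side rails, 72 mm apart inside, rise 8 mm above the rollers; the dark steel stop rises 35 mm. A carton against the stop has its centre at y = -60, z = +40 mm.
- tray_floor (a point): Centre of the inner floor (5 mm above the bench) of the shallow plywood tray, fixed: inside 150 mm (its x) by 200 mm (its y), walls 5 mm thick and 15 mm above the floor; z up. The deep plywood bin (70 mm high) is a bystander. One of the two stands past the stop end of the track, the other between robot and track; which is where varies.
Mind the look-alikes: they are no part of the job. Leave any pink or turquoise look-alike of the part that bears carton_center alone.

How it is judged:
On the way, in this order (a step that is already met when the one before it is completed fails the run):
1. the carton, standing on the rollers, rolls through the stretch from 140 to 100 mm (its centre) before the end stop (y of carton_center in the frame of track_stop between -0.14 and -0.1 m and x of carton_center in the frame of track_stop between -0.02 and 0.02 m and z of carton_center in the frame of track_stop below 0.046 m and angle between carton_center's own z axis and vertical below 0.15 rad), for 0.04 s.
2. the carton stands on the rollers against the end stop, within 10 mm (y of carton_center in the frame of track_stop between -0.07 and -0.05 m and x of carton_center in the frame of track_stop between -0.02 and 0.02 m and z of carton_center in the frame of track_stop below 0.046 m and angle between carton_center's own z axis and vertical below 0.1 rad), for 0.2 s.
3. the carton is lifted clear of the track, its underside 20 mm or more above the rollers (z of carton_center in the frame of track_stop above 0.06 m), for 0.1 s.
At the end, for the whole second after the job is handed in: The carton is at rest inside the shallow tray, flat on its floor (centre 34 to 45 mm above the floor, within 50 mm in the tray's x and 75 mm in its y of the floor's centre) and upright within 0.1 rad (x of carton_center in the frame of tray_floor between -0.05 and 0.05 m and y of carton_center in the frame of tray_floor between -0.075 and 0.075 m and z of carton_center in the frame of tray_floor between 0.034 and 0.045 m and angle between carton_center's own z axis and vertical below 0.1 rad and linear speed of carton below 0.02 m/s); the robot touches nothing.
It fails at once if the carton is dropped or flung: faster than 0.7 m/s while the gripper is not holding it (linear speed of carton above 0.7 m/s and contact force between the fingers and carton below 0.3 N).
It also fails if it takes over 56 s, if anything falls off the work surface, if the arm or the gripper's body presses on something with over 40 N, if the wrist force passes 120 N, or if a joint passes its speed limit or range.

## Working session

There is one attempt and no reset: what is moved stays moved. The work goes in short steps, each a Python script; the robot and the scene stay as the last script left them, time stands still between calls to the robot, and variables do not carry over. Pictures are saved under pics/ and viewed, at most 10 in all, crops included, and the job is handed in when it is done.

```bash
mkdir -p pics
python3 - <<'E'
from workcell import r, optics
import cv2, numpy as np
for n in ("scene","side"):
    im,d=optics.get_image(n); m=optics.camera_model(n)
    cv2.imwrite(f"pics/{n}0.png",im[:,:,::-1]); np.savez(f"{n}0.npz",im=im,d=d,**{k:np.array(v) for k,v in m.items()})
    R=np.array(m["R"]);print(n,-R.T@np.array(m["t"]),R[2])
print(r.read_state()["time_s"],r.tip_extent, r.read_state()["eef_rot"])
E
```

```text
scene [1.05329281 0.22224862 1.19468422] [-0.47556523 -0.23039872 -0.8489724 ]
side [0.39179065 0.78556894 1.08422992] [ 0.04482343 -0.62839334 -0.77660329]
0.1 0.025 [ 7.07101118e-01  7.07112119e-01 -4.11893801e-04 -5.38873111e-04]
```

View pics/scene0.png

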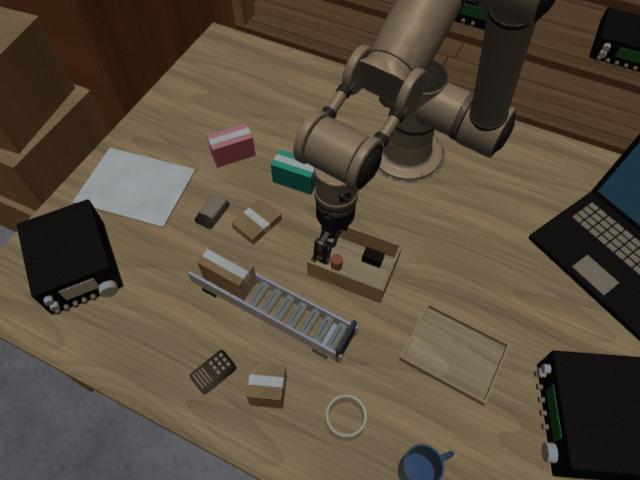

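View pics/side0.png

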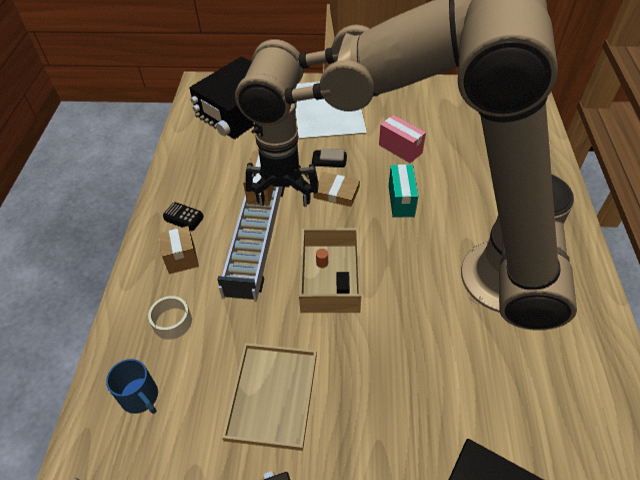

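The scene view shows five box-like candidates: the tape-topped carton on the roller track (228,272), the flat carton (257,220), the cube (267,385), the pink look-alike (232,145) and the turquoise one (294,171). I choose (228,272), the only one on the rollers. The dark stop is at (347,338), the shallow tray at (454,352), and the deep bin at (355,262), between robot and track.

```bash
cat > h.py <<'E'
import numpy as np, cv2
def load(n):
    z=np.load(n); return z["im"],z["d"],z["K"],z["R"],z["t"]
def world(d,K,R,t):
    v,u=np.mgrid[:480,:640]
    c=np.stack([(u-K[0,2])/K[0,0]*d,(v-K[1,2])/K[1,1]*d,d],-1)
    return (c-t)@R
def ray(px,z,K,R,t):
    "pixel onto plane z"
    o=-R.T@t; w=np.linalg.inv(K)@[px[0],px[1],1]@R
    return o+w*(z-o[2])/w[2]
def rect(P):
    c,s,a=cv2.minAreaRect((P[:,:2]*1000).astype(np.float32)); return np.round(c,1),np.round(s,1),round(a,2)
E
python3 - <<'E'
from h import *
im,d,K,R,t=load("scene0.npz"); W=world(d,K,R,t)
def sel(u0,u1,v0,v1,z0,z1):
    S=W[v0:v1,u0:u1]; m=(S[...,2]>z0)&(S[...,2]<z1)&(d[v0:v1,u0:u1]>0); return S[m], m
for n,a in dict(carton_top=(190,262,245,300,.115,.145),stop=(318,362,310,360,.07,.1),rails=(185,362,265,360,.045,.066),tray=(395,515,300,405,.012,.03)).items():
    P,m=sel(*a); print(n,len(P),rect(P),np.round(np.percentile(P[:,2],[5,50,95]),4))
P,_=sel(430,470,330,370,-.05,.05);print("floor z",np.median(P[:,2]))
P,_=sel(360,400,400,440,-.05,.05);print("bench z",np.median(P[:,2]))
big=cv2.resize(im[240:370,180:370,::-1],None,fx=4,fy=4,interpolation=cv2.INTER_CUBIC); cv2.imwrite("pics/crop0.png",big)
E
```

```text
carton_top 1302 (array([ 617.3, -229.9]), array([122.1,  62.8]), 85.37) [0.1217 0.13   0.1334]
stop 194 (array([637.6,  90.6]), array([10.9, 84.6]), 86.04) [0.0739 0.0848 0.0889]
rails 3055 (array([ 564.3, -109.4]), array([429.5, 207.5]), 86.31) [0.0458 0.0512 0.0615]
tray 934 (array([536. , 327.5]), array([211.3, 164.3]), 85.89) [0.0131 0.0191 0.0234]
floor z 0.005139979846719373
bench z 0.0002701823636860825
```

View pics/crop0.png

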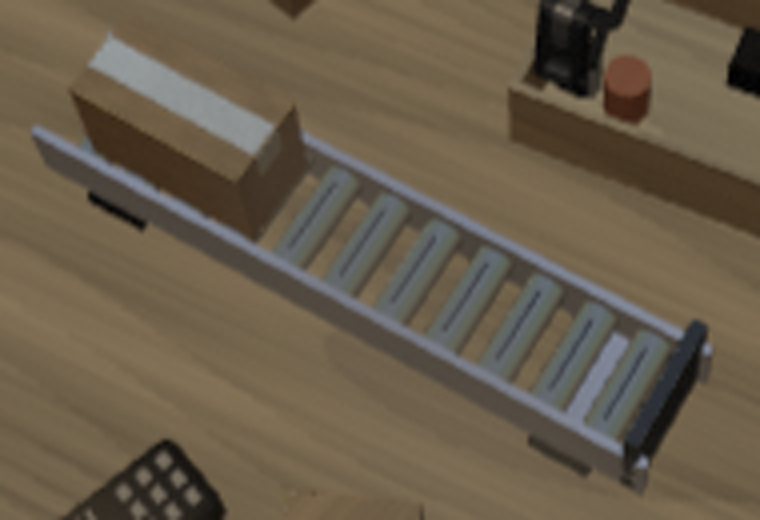

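The crop confirms the choice: a plain carton with pale tape stands on the rollers at the far end (crop 190,140) and the dark stop is at (665,400). Sizes and heights match (top 122×63 mm at z 0.130; stop top at 0.085; tray 211×164 mm). Next, a closer look with the wrist camera on the way.

```bash
cat >> h.py <<'E'
from scipy.spatial.transform import Rotation as Ro
from workcell import r, command_gripper, optics
YAW=np.radians(-3.7)
Q=(Ro.from_rotvec([0,0,YAW])*Ro.from_quat([.7071068,.7071068,0,0])).as_quat()
U=np.array([-np.sin(YAW),np.cos(YAW),0])   # along the track, to the stop
def wrist():
    s=r.read_state(); im,d=optics.get_image("wrist"); m=optics.camera_model("wrist")
    T=np.array(m["tool_from_camera"]); K=np.array(m["K"])
    Rt=Ro.from_quat(s["eef_rot"]).as_matrix()
    C=world(d,K,np.eye(3),np.zeros(3))
    return im,d,(C@T[:3,:3].T+T[:3,3])@Rt.T+s["eef_pos"]
E
python3 - <<'E'
from h import *
for n,p in (("stop",[.63,.03,.30]),("carton",[.617,-.23,.33])):
    r.reach(p,Q); im,d,W=wrist(); cv2.imwrite(f"pics/w_{n}.png",im[:,:,::-1])
    ok=(d>0)&(abs(W[...,0]-.627)<.07)
    for nm,z0,z1,y0,y1 in (("top",.12,.14,-.4,0.0),("stop",.078,.095,.05,.14),("rail",.055,.064,-.32,.08)):
        m=ok&(W[...,2]>z0)&(W[...,2]<z1)&(W[...,1]>y0)&(W[...,1]<y1)
        if m.sum()>50: print(n,nm,m.sum(),rect(W[m]),np.median(W[m][:,2]).round(4))
print(r.read_state()["time_s"],r.read_state()["eef_pos"])
E
```

```text
stop stop 1365 (array([638.7,  88.5]), array([ 9.3, 83.6]), 86.32) 0.0842
stop rail 3845 (array([629.2, -53.3]), array([272. ,  84.2]), 86.11) 0.0572
carton top 11008 (array([ 619.2, -232.6]), array([121.1,  60.2]), 84.98) 0.1293
carton rail 3368 (array([ 620.1, -188.7]), array([268.6,  84.3]), 86.09) 0.0573
1.7667 [ 0.61725069 -0.22824315  0.32998052]
```

```bash
python3 -c "
import cv2,numpy as np
cv2.imwrite('pics/w_both.png',np.hstack([cv2.resize(cv2.imread(f'pics/w_{n}.png'),(400,300)) for n in('stop','carton')]))"
```

```text
(no output)
```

View pics/w_both.png

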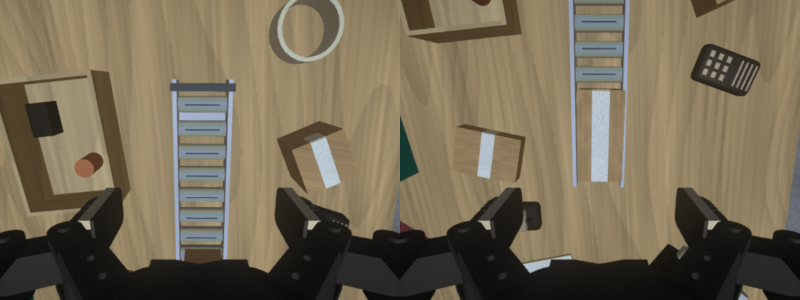

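The wrist pictures show the track with its dark stop at (203,87) in the left half, and the carton between the rails at (600,137) in the right half. Neighbours stand well clear of the fingers' path. Now grip lightly across the width and roll the carton, standing on the rollers, to the stop.

```bash
sed -i 's/radians(-3.7)/radians(-3.9)/' h.py
python3 - <<'E'
from h import *
def st(n):
    s=r.read_state(); print(n,round(s["time_s"],2),np.round(s["eef_pos"],4),"F",np.round(s["contact_force"],1),"w",round(float(s["grip_width"]),4),"g",round(float(s["grip_force"]),1))
g=np.array([.618,-.231,.102])
r.reach(g+[0,0,.08],Q); st("above")
print(r.move_straight(g,speed=.1,max_force=8)); st("down")
command_gripper(.04,20); st("grip")
print(r.move_straight(g+.275*U,speed=.08,max_force=5)); r.hold(.4); st("stop")
im,d=optics.get_image("scene"); 
im2,d2,W=wrist()
cv2.imwrite("pics/s1.png",cv2.resize(im[200:400,150:450,::-1],None,fx=2,fy=2))
m=(d2>0)&(abs(W[...,0]-.637)<.06)&(W[...,2]>.078)&(W[...,2]<.095)&(W[...,1]>.05)&(W[...,1]<.14)
print(m.sum())
E
```

```text
above 2.41 [ 0.6191 -0.2304  0.1834] F [-0.3  0.6  1. ] w 0.0854 g 0.0
False
down 3.36 [ 0.6185 -0.2313  0.1029] F [-0.3  0.3 -0.2] w 0.0853 g 0.0
grip 3.71 [ 0.6183 -0.2312  0.1029] F [-1.   0.5  4.3] w 0.0601 g 21.4
True
stop 6.92 [0.6362 0.0252 0.1029] F [2.1 0.1 5.1] w 0.0598 g 22.6
8388
```

View pics/s1.png

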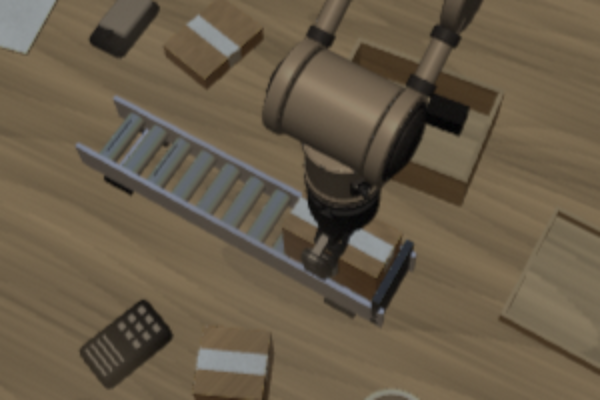

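The carton rolled 257 mm, just as predicted, and its front meets the dark stop at (395,250). A small confirming nudge, then lift and carry to the tray.

Run:
```python
from h import *
def st(n):
    s=r.read_state(); print(n,round(s["time_s"],2),np.round(s["eef_pos"],4),"F",np.round(s["contact_force"],1),"w",round(float(s["grip_width"]),4),"g",round(float(s["grip_force"]),1))
p=np.array(r.read_state()["eef_pos"])
print(r.move_straight(p+.008*U,speed=.02,max_force=6)); st("nudge"); r.hold(.5)
command_gripper(.04,40); st("grip")
p=np.array(r.read_state()["eef_pos"])
r.move_straight(p+[0,0,.09],speed=.12); r.hold(.2); st("lift")
r.move_straight([.536,.3275,.19],Q,speed=.2); r.hold(.2); st("over")
r.move_straight([.536,.3275,.075],speed=.1)
print(r.move_straight([.536,.3275,.053],speed=.02,max_force=4)); r.hold(.3); st("down")
im,d=optics.get_image("side"); cv2.imwrite("pics/s2.png",cv2.resize(im[250:480,150:450,::-1],None,fx=2,fy=2))
```

```text
True
nudge 7.22 [0.6362 0.0252 0.1029] F [-0.6 -0.8  3.6] w 0.0595 g 22.5
grip 7.94 [0.6363 0.0252 0.103 ] F [-4.  -1.3  3.7] w 0.0593 g 41.9
lift 9.04 [0.636  0.0252 0.192 ] F [ 0.7 -0.3 -3.5] w 0.0594 g 43.3
over 10.98 [0.5363 0.3269 0.19  ] F [ 0.5  0.5 -4.8] w 0.0596 g 43.3
True
down 13.39 [0.5358 0.3274 0.058 ] F [-1.1 -0.7  5.7] w 0.0594 g 44.0
```

View pics/s2.png

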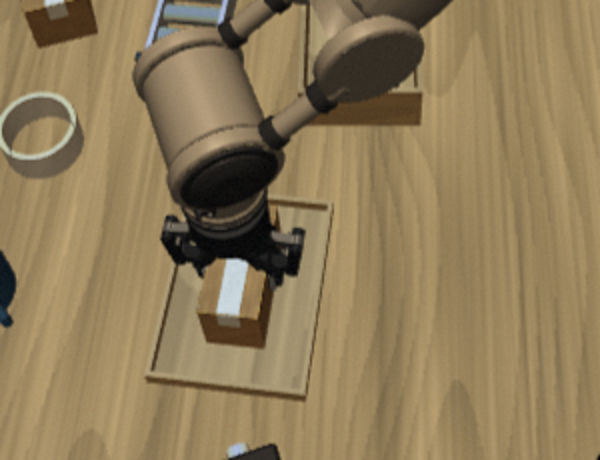

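The carton stands in the tray, centred, at (235,300). Contact came at TCP z 0.058, the height predicted for the floor. Release slowly, back off and check.

Run:
```python
from h import *
command_gripper(.085); r.hold(.3)
p=np.array(r.read_state()["eef_pos"]); r.move_straight(p+[0,0,.2],speed=.12); r.hold(.3)
im,d,W=wrist()
im2,d2=optics.get_image("side"); m=optics.camera_model("side"); W2=world(d2,*[np.array(m[k]) for k in "KRt"])
for n,D,w in (("wrist",d,W),("side",d2,W2)):
    b=(D>0)&(abs(w[...,0]-.536)<.09)&(abs(w[...,1]-.3275)<.115)
    k=b&(w[...,2]>.075)&(w[...,2]<.095)
    if k.sum()>50: print(n,rect(w[k]),np.round(np.percentile(w[k][:,2],[5,50,95]),4))
s=r.read_state(); print(s["time_s"],s["eef_pos"],s["contact_force"])
cv2.imwrite("pics/s3.png",cv2.resize(im2[250:480,150:450,::-1],None,fx=2,fy=2))
```

```text
wrist (array([536.5, 325.8]), array([120.4,  60.2]), 86.09) [0.0831 0.0844 0.0856]
side (array([536.5, 328.2]), array([121.6,  60.9]), 86.54) [0.0809 0.0845 0.0876]
16.3333 [0.53478781 0.32692583 0.25640145] [0.23525129 0.12351453 0.11230919]
```

View pics/s3.png

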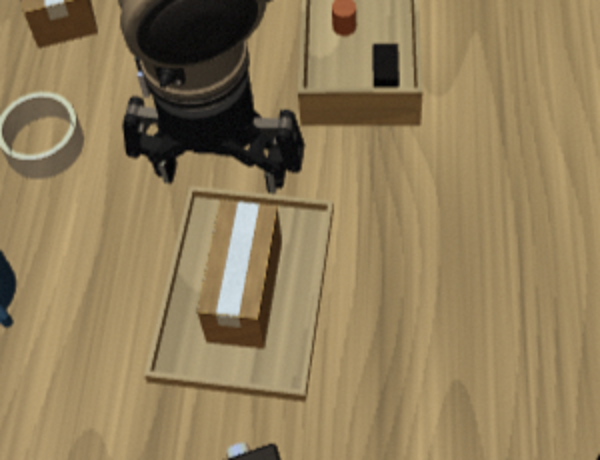

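The carton (240,270) stands flat and centred in the shallow tray, its top at z 0.0845, and the gripper is clear of it.

```bash
python3 -c "
from workcell import r
print(r.finish_job())"
```

```text
the job is handed in; nothing more can be done
None
```

I rolled the carton to the end stop, holding it in a light grip on the rollers, then lifted it off and set it upright in the shallow tray, within about 2 mm of centre; handed in at about 16 s (no verdict was shown).

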